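# Balance a dough paddle and mark its balance point

### The job

The wooden dough paddle lies on the white balance stand, held up by the wedge and by the flat rest under its blade. Slide it along over the wedge, away from the rest and without lifting it off the stand, until it is clear of the rest and, let go, stays level and roughly square across the wedge by itself. Then mark its balance point, where a hanging hook will be fitted: set the slotted steel saddle astride the shaft, fully down and upright, straight above the wedge.

Things in the scene. Friction and masses are not known exactly. Their poses are not given: they have to be found in the camera images.
- edge (a point): Middle of the wedge's blunt crest on the fixed white plastic stand, 60 mm above the bench. Crest flat, 24 mm wide (x), 90 long (y); wedge 70 mm wide at its foot. +x: level, across the crest, away from the tail rest (the way to slide); z up. Tail rest: x -215 to -125 mm, 90 wide, as high as the crest. Base plate x -238 to +42, 100 wide, 12 thick.
- balance (a point): Balance point of the loose beech paddle (0.11-0.18 kg), half-way up. All 18 mm thick, flat below; shaft 24 wide, 220 long; blade 80 wide, 70 long. +x: along the shaft to its plain end, 185 mm off; blade starts 35 and ends 105 mm to -x; z up. Starts level, 50-95 mm to -x of the crest, 85+ mm of shaft overhanging beyond it. Balances with this point within 12 mm of the crest's centre line.
- saddle_tab (a point): Grip point on the loose dark steel saddle's upright 14 x 14 mm tab, on its axis, 40 mm above the feet, 11 below its top. Saddle (40 g): plate 24 (x) by 46 (y), 4 thick, its underside 26 mm below this point; 3 mm legs along the 24 mm sides reach 14 mm lower: slot 40 wide, open along x. z up. A solid block with the same tab but no slot, a bystander, stands 100-250 mm away.

How it is judged:
On the way:
1. the paddle, let go and not yet marked, rests level on the wedge alone (x of balance in the frame of edge between -0.014 and 0.014 m and y of balance in the frame of edge between -0.03 and 0.03 m and z of balance in the frame of edge between 0.004 and 0.014 m and angle between balance's own z axis and vertical below 0.09 rad and angle between the x axis of balance and the x axis of edge, either way round below 0.3 rad and linear speed of paddle below 0.02 m/s and angular speed of paddle below 0.1 rad/s and contact force between the fingers and paddle below 0.1 N and distance between saddle_tab and balance above 0.07 m), for 0.3 s.
At the end, for the whole second after the job is handed in: Paddle at rest, level within 5 deg on the wedge alone, square within 17 deg, balance point within 14 mm of the crest's centre line and 30 mm of its middle; saddle astride the shaft, plate on the wood, upright within 10 deg, at rest, centred within 15 mm of the crest line (x of balance in the frame of edge between -0.014 and 0.014 m and y of balance in the frame of edge between -0.03 and 0.03 m and z of balance in the frame of edge between 0.004 and 0.014 m and angle between balance's own z axis and vertical below 0.09 rad and angle between the x axis of balance and the x axis of edge, either way round below 0.3 rad and linear speed of each of paddle, saddle below 0.02 m/s and angular speed of paddle below 0.1 rad/s and x of saddle_tab in the frame of edge between -0.015 and 0.015 m and y of saddle_tab in the frame of balance between -0.014 and 0.014 m and z of saddle_tab in the frame of balance between 0.03 and 0.041 m and angle between saddle_tab's own z axis and vertical below 0.17 rad); the robot touches nothing.
It fails at once if the paddle is lifted off the stand (its balance point more than 30 mm above where it lies) (z of balance in the frame of edge above 0.039 m).
It also fails if it takes over 54 s, if anything falls off the work surface, if the arm or the gripper's body presses on something with over 40 N, if the wrist force passes 120 N, or if a joint passes its speed limit or range.

### The arm

A 6-joint arm with a two-finger parallel gripper is mounted at the origin on the work surface. World frame = base frame: x ahead of the robot, y to its left, z up, the work surface at z = 0. Lengths are in m, angles in rad, forces in N, time in s.
With the tool pointing down it reaches from about 0.275 to 0.725 m from the base axis. Payload 5.6 kg.
Tool frame: the origin (TCP) lies at the very end of the fingers, on their centre line; the grasp point (between the pads) lies 19 mm behind it (manip.grip_point_offset is the distance from the TCP to the grasp point, in m); z points along the fingers, x is the direction in which the jaws open and shut, and the axes are right-handed (so a half turn about z gives the same grasp; the last joint's range is limited). The gripper opens to 85 mm and grips with 20 to 120 N. Pads are 22 mm wide; open, the fingers measure 114 mm over their backs; the gripper's body (76 mm by 85 mm) begins 54 mm behind the grasp point. The pads swing forward as they close: fully open they stand 13 mm farther back than shut.
Start: joints at [-0.975, 0.255, 0.108, 0, -1.424, -0.285], TCP at [0.168, -0.524, 0.231] pointing down, gripper open.
Joint ranges: [-2.95, 2.95], [-1.21, 1.97], [-1.09, 1.5], [-2.87, 1.71], [-2.94, -0.07], [-3.05, 3.05]. Speed limits (rad/s): [2.57, 2.57, 3.14, 3.14, 3.14, 3.14].

### API

Orientations are given as [roll, pitch, yaw] about the fixed x, y, z axes, in that order (R = Rz(yaw) Ry(pitch) Rx(roll)).
In Python, from station import manip gives the robot as it stands.
- The arm moves only by the tool carry_out, never from a script. Its argument "targets" is text: rows parted by semicolons, each of 7 numbers parted by spaces: the shift along the world's x, y, z in m, then the turn, a rotation vector about the world's x, y, z in degrees, then the opening, from 0 (shut) to 1 (fully open). A call has exactly 5 rows; each row shifts and turns the commanded pose from where the row before left it; what a row does not reach is not made up. A row lasts 1/10 s, in which the tool goes at most 50 mm and 8.59 degrees, less where a joint would pass 70% of its speed; a pose out of reach is approached as far as the arm can. A call is refused whole if a number of a shift passes 0.05 or a number of a turn 8.59, either way. A call with a gripper value outside its range is refused whole. The fingers move at their own pace and stop on an object; "force" is the grip in N (left out, the last holds). Time passes only in rows, so rows that do not move let the fingers close, or fill a call up. It gives the time, the measured TCP pose, the force and the opening at its end, in the units of the state.
- manip.observe(): the state, without advancing time (a new reading comes with each control period).
- manip.camera(name): name is "scene" or "side" or "wrist"; returns (picture, depth): 400x640x3 uint8, blue, green, red; 400x640 float32, m along the optical axis (not along the pixel's ray), 0 where there is no reading.
- manip.calibration(name): a dict with "fovy" (degrees; the focal length in pixels is half the picture's height over the tangent of half this angle, whatever the lens; pixels are square), "cx", "cy" (the principal point, pixels), "R" (3x3) and "t" (3): a world point X has camera coordinates R X + t; the wrist camera has in their place "hand_eye" (4x4, takes a point from camera to tool coordinates, whose origin is the TCP and whose axes are the tool frame's). Camera axes: x right, y down, z forward; pixel columns grow to the right and rows downward; lengths in m; the calibration is good to about 2 mm. The wrist camera is an equidistant fisheye: a pixel r from the principal point sees the ray r / f radians off the axis. A picture is of the moment at which its call begins: read the wrist's pose just before it. calibration takes no time and is no camera call.
- manip.job_done(): hands the job in, once; it reports no verdict.
The state is a dict: "time": time; "q": joint angles; "qd": joint speeds; "joint_efforts": joint torques, N m; "position": TCP position; "tool_rot": TCP orientation; "force": force on the tool from outside, world axes, zero at the start; "moment": the same for the moment, N m; "grip_width": opening from 0.0 (shut) to 1.0 (fully open).
Only numpy, scipy, OpenCV 4.12 (cv2) and the standard library are available. Lean on these libraries where they do the work, as an engineer would, in place of code of your own. Each camera call takes 0.05 s, during which the arm holds its last target. There are 200 camera calls.

## Working session

There is one attempt and no reset: what is moved stays moved. The work goes in short steps, Python scripts to look and compute and a tool call to move; the robot and the scene stay as the last step left them, time stands still between calls to the robot, and variables do not carry over. Pictures are saved under pics/ and viewed, about 8 in all and at most 12, crops included, and the job is handed in when it is done.

Besides the shell and the picture viewer there is one more tool, called after "Call:" as name(argument=value, ...) on one line, values as JSON. carry_out: Moves the arm, as the interface text tells. Its arguments: {"type":"object","properties":{"targets":{"type":"string"},"force":{"type":"number"}},"required":["targets"]}

```bash
mkdir -p pics
cat > h.py <<'E'
from station import manip
import numpy as np, cv2
def f(c): return 200/np.tan(np.radians(c["fovy"])/2)
def cloud(name):
    o=manip.observe(); p,d=manip.camera(name); c=manip.calibration(name)
    v,u=np.mgrid[0:400,0:640]; F=f(c)
    if name!="wrist":
        X=np.stack([(u-c["cx"])/F*d,(v-c["cy"])/F*d,d],-1)
        W=(X-np.array(c["t"]))@np.array(c["R"])
    else:
        a=u-c["cx"];b=v-c["cy"];r=np.hypot(a,b)+1e-9;th=r/F
        k=np.tan(th)*d/r
        X=np.stack([a*k,b*k,d],-1)
        H=np.array(c["hand_eye"]); X=X@H[:3,:3].T+H[:3,3]
        from scipy.spatial.transform import Rotation as R
        W=X@R.from_euler("xyz",o["tool_rot"]).as_matrix().T+np.array(o["position"])
    return p,d,W
E
python3 - <<'E'
from h import *
print(manip.observe(), manip.grip_point_offset)
ims=[]
for n in ["scene","side","wrist"]:
    p,d,W=cloud(n); np.savez("/tmp/"+n,p=p,d=d,W=W); ims.append(p)
    print(n,{k:np.round(v,3).tolist() for k,v in manip.calibration(n).items()})
cv2.imwrite("pics/a.png",ims[0]); cv2.imwrite("pics/b.png",np.vstack([ims[1],ims[2]])[:, :][::1,::1][:, :] if 0 else cv2.resize(np.vstack(ims[1:]),(480,600)))
E
```

```text
{'time': 0.0, 'q': array([-9.75405745e-01,  2.55744887e-01,  1.06987544e-01, -4.70524226e-04,
       -1.42390473e+00, -2.84638597e-01]), 'qd': array([ 0.00057898,  0.00080799,  0.00123017,  0.00032244, -0.00226462,
       -0.00038701]), 'joint_efforts': array([-2.58186847e-04, -3.86632991e+01,  2.37936866e+01,  5.36521241e+00,
       -6.01371867e-03,  5.65636231e-07]), 'position': array([ 0.16809388, -0.52315352,  0.23039083]), 'tool_rot': array([-3.14151533e+00, -1.92136007e-03,  1.88147894e+00]), 'force': array([-0.0814445 , -0.34814217,  0.71336303]), 'moment': array([-0.01826368,  0.03863275,  0.00316272]), 'grip_width': 0.9991884069362454} 0.0187
scene {'fovy': 47.12, 'cx': 324.016, 'cy': 201.442, 'R': [[-0.391, 0.92, -0.016], [0.498, 0.197, -0.844], [-0.774, -0.338, -0.536]], 't': [0.167, -0.21, 1.377]}
side {'fovy': 45.567, 'cx': 318.281, 'cy': 201.306, 'R': [[-0.663, -0.748, -0.018], [-0.458, 0.425, -0.781], [0.592, -0.51, -0.624]], 't': [0.411, 0.292, 0.604]}
wrist {'fovy': 65.706, 'cx': 325.943, 'cy': 205.846, 'hand_eye': [[1.0, 0.001, -0.0, -0.0], [-0.001, 0.949, 0.314, -0.081], [0.0, -0.314, 0.949, -0.143], [0.0, 0.0, 0.0, 1.0]]}
```

View pics/a.png

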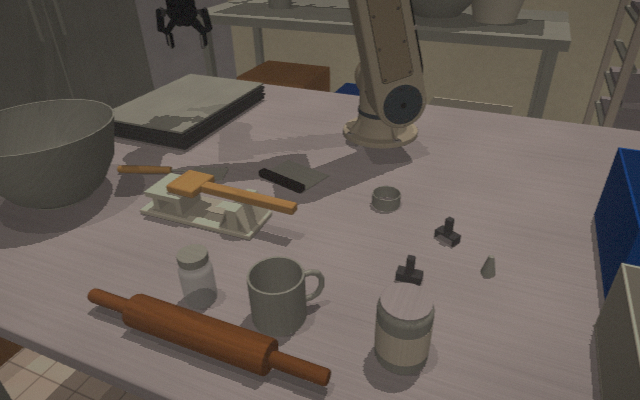

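View pics/b.png

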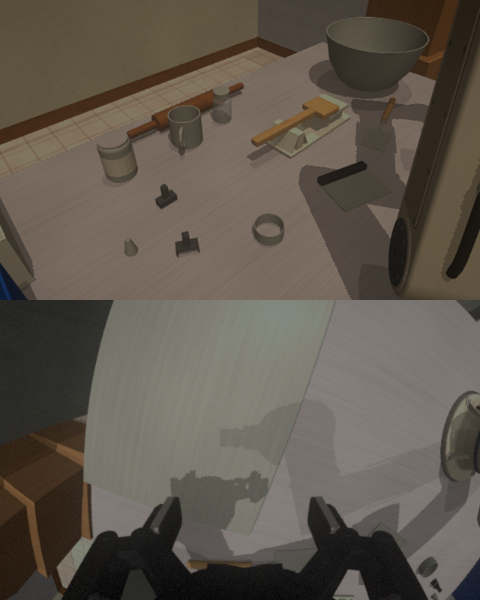

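Run:
```python
from h import *
from scipy import ndimage as nd
out=[]
for n in ["scene","side"]:
    z=np.load(f"/tmp/{n}.npz"); p,d,W=z["p"],z["d"],z["W"]
    hsv=cv2.cvtColor(p,cv2.COLOR_BGR2HSV)
    inb=(d>0)&(W[...,0]>.15)&(W[...,0]<.8)&(abs(W[...,1])<.6)
    m=inb&(hsv[...,1]>110)&(hsv[...,0]<25)&(W[...,2]>.06)&(W[...,2]<.1)
    l,k=nd.label(m)
    for i in range(1,k+1):
        P=W[l==i]
        if len(P)<150: continue
        T=P[P[:,2]>np.percentile(P[:,2],60)-.003]
        r=cv2.minAreaRect((P[:,:2]*1000).astype(np.float32))
        print(n,"orange",len(P),P.min(0).round(3),P.max(0).round(3),np.median(P[:,2]).round(3),np.round(r[0]),np.round(r[1]),r[2])
    m=inb&(hsv[...,2]<70)&(W[...,2]>.006)&(W[...,2]<.07)
    l,k=nd.label(m)
    for i in range(1,k+1):
        P=W[l==i]
        if len(P)<60: continue
        v,u=np.where(l==i)
        T=P[P[:,2]>P[:,2].max()-.006]
        print(n,"dark",len(P),P.min(0).round(3),P.max(0).round(3),"px",u.mean().round(),v.mean().round(),"top",np.median(T,0).round(3))
    if n=="side": out.append(cv2.resize(p[200:360,180:300],(480,600)*1 if 0 else (450,600)))
    # stand: 
    m=inb&(W[...,2]>.055)&(W[...,2]<.065)&(hsv[...,1]<60)
    l,k=nd.label(m)
    for i in range(1,k+1):
        P=W[l==i]
        if len(P)<30: continue
        v,u=np.where(l==i)
        print(n,"white60",len(P),P.min(0).round(3),P.max(0).round(3),"px",u.mean().round(),v.mean().round(),P.mean(0).round(3))
z=np.load("/tmp/scene.npz")["p"]; s=np.load("/tmp/side.npz")["p"]
A=cv2.resize(z[160:250,130:310],(800,400)); 
B=cv2.resize(s[240:350,190:290],(220,200)); C=cv2.resize(s[110:220,320:480],(290,200)); D=cv2.resize(z[210:290,380:480],(290,200))
cv2.imwrite("pics/c.png",np.vstack([A,np.hstack([B,C,D])]))
```

```text
scene orange 1914 [ 0.52  -0.291  0.06 ] [ 0.601 -0.001  0.08 ] 0.076 [ 560. -146.] [ 81. 290.] 0.12755706906318665
scene dark 1239 [ 0.15  -0.6    0.006] [ 0.329 -0.455  0.061] px 184.0 133.0 top [ 0.253 -0.463  0.057]
scene dark 1192 [ 0.569 -0.599  0.006] [ 0.745 -0.47   0.07 ] px 61.0 195.0 top [ 0.688 -0.493  0.067]
scene dark 398 [ 0.356 -0.2    0.006] [ 0.414 -0.063  0.02 ] px 282.0 179.0 top [ 0.386 -0.128  0.017]
scene dark 1260 [0.25  0.541 0.006] [0.602 0.563 0.07 ] px 606.0 242.0 top [0.422 0.561 0.067]
scene dark 305 [0.439 0.258 0.006] [0.484 0.307 0.052] px 448.0 231.0 top [0.465 0.284 0.049]
scene dark 406 [0.595 0.22  0.006] [0.619 0.265 0.051] px 409.0 271.0 top [0.61  0.242 0.049]
scene dark 61 [0.647 0.54  0.013] [0.7   0.542 0.065] px 608.0 341.0 top [0.696 0.541 0.062]
scene dark 842 [0.665 0.54  0.006] [0.792 0.542 0.07 ] px 610.0 375.0 top [0.751 0.541 0.067]
scene white60 1191 [ 0.15  -0.6    0.055] [ 0.329 -0.458  0.064] px 181.0 118.0 [ 0.247 -0.527  0.06 ]
scene white60 287 [ 0.569 -0.598  0.055] [ 0.744 -0.473  0.065] px 59.0 192.0 [ 0.682 -0.51   0.06 ]

[... 1433 characters left out ...]
p [0.653 0.54  0.067]
side dark 66 [0.359 0.1   0.007] [0.382 0.107 0.027] px 373.0 297.0 top [0.37  0.102 0.024]
side dark 64 [0.372 0.158 0.007] [0.393 0.163 0.026] px 342.0 313.0 top [0.381 0.162 0.025]
side dark 538 [0.438 0.259 0.007] [0.478 0.309 0.054] px 248.0 325.0 top [0.458 0.284 0.05 ]
side white60 249 [ 0.519 -0.345  0.056] [ 0.611 -0.298  0.061] px 445.0 134.0 [ 0.561 -0.329  0.059]
side white60 81 [ 0.755 -0.1    0.055] [ 0.777 -0.051  0.065] px 298.0 141.0 [ 0.763 -0.069  0.06 ]
side white60 50 [ 0.59  -0.14   0.057] [ 0.606 -0.114  0.061] px 371.0 162.0 [ 0.598 -0.127  0.059]
side white60 114 [ 0.516 -0.142  0.056] [ 0.548 -0.116  0.062] px 395.0 175.0 [ 0.532 -0.128  0.059]
```

View pics/c.png

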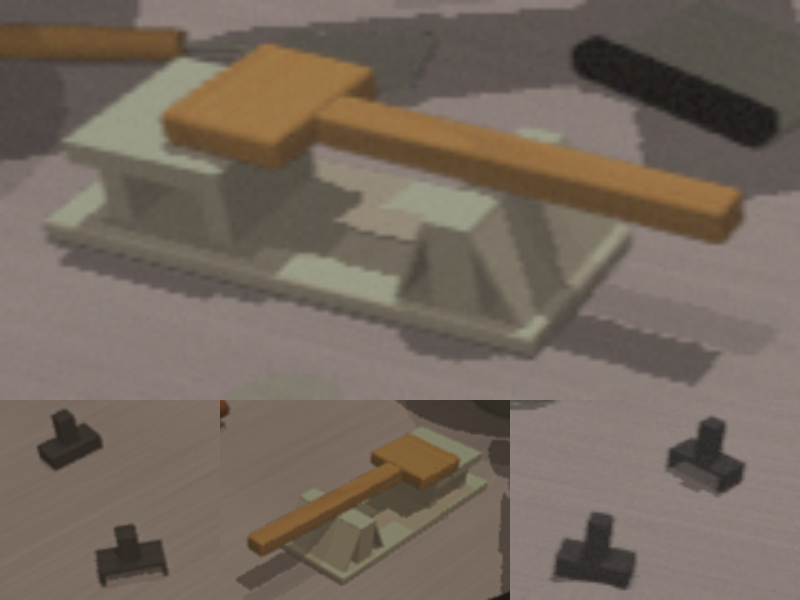

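The scene views show the paddle's blade at (190,183) and its shaft end at (295,208). The slotted saddle is the dark piece at scene (448,231), or (0.461, 0.284) in the world; the other dark piece at (409,271) is the solid block. I'm moving above the overhanging shaft.

Call:
carry_out(targets="0.026 0.032 0 0 0 8 1;0.026 0.032 0 0 0 8 1;0.026 0.032 0 0 0 8 1;0.026 0.032 0 0 0 8 1;0.026 0.032 0 0 0 8 1", force=30)

```text
time: 0.65
position: [0.2988, -0.3621, 0.2311]
tool_rot: [3.141, -0.0, 2.585]
force: [1.1, -0.2, 0.3]
grip_width: 0.998
```

Call:
carry_out(targets="0.026 0.032 0 0 0 8 1;0.026 0.032 0 0 0 8 1;0.026 0.032 0 0 0 8 1;0.026 0.032 0 0 0 8 1;0.026 0.032 0 0 0 0 1")

```text
time: 1.15
position: [0.4289, -0.202, 0.2312]
tool_rot: [3.141, -0.0, -3.141]
force: [0.0, -1.7, 0.7]
grip_width: 0.997
```

Call:
carry_out(targets="0.026 0.03 0 0 0 0 1;0.026 0.03 0 0 0 0 1;0.026 0.03 0 0 0 0 1;0.026 0.03 0 0 0 0 1;0.026 0.03 0 0 0 0 1")

```text
time: 1.65
position: [0.5589, -0.0522, 0.231]
tool_rot: [-3.142, -0.0, 3.138]
force: [-0.0, -0.9, -0.1]
grip_width: 1.001
```

```bash
cat > w.py <<'E'
from h import *
import sys
from scipy import ndimage as nd
o=manip.observe(); print(o["time"],o["position"].round(4),o["tool_rot"].round(3),o["q"].round(2),o["force"].round(1))
p,d,W=cloud("wrist"); cv2.imwrite(sys.argv[1],p); np.savez("/tmp/wrist",p=p,d=d,W=W)
hsv=cv2.cvtColor(p,cv2.COLOR_BGR2HSV)
m=(d>0)&(hsv[...,1]>100)&(hsv[...,0]<25)&(W[...,2]>.07)&(W[...,2]<.088)
l,k=nd.label(m); i=1+np.argmax(nd.sum(m,l,range(1,k+1))); P=W[l==i]
print("paddle",len(P),P.min(0).round(4),P.max(0).round(4),"top z",np.median(P[:,2]).round(4))
for y in np.arange(-.3,.08,.02):
    s=P[abs(P[:,1]-y)<.004]
    if len(s)>20: print(round(y,2),s[:,0].min().round(4),s[:,0].max().round(4),(s[:,0].min()/2+s[:,0].max()/2).round(4),np.median(s[:,2]).round(4))
m=(d>0)&(W[...,2]>.055)&(W[...,2]<.066)&(hsv[...,1]<70)
l,k=nd.label(m)
for i in range(1,k+1):
    P=W[l==i]
    if len(P)>150: print("white",len(P),P.min(0).round(4),P.max(0).round(4),P.mean(0).round(4))
E
python3 w.py pics/w1.png
```

```text
1.65 [ 0.5589 -0.0522  0.231 ] [-3.142 -0.     3.138] [ 0.19  0.28  0.14 -0.   -1.43 -0.19] [-0.  -0.9 -0.1]
paddle 3985 [ 0.5203 -0.2412  0.07  ] [ 0.5985 -0.0051  0.0805] top z 0.0778
-0.24 0.5203 0.5983 0.5593 0.078
-0.22 0.5226 0.5928 0.5577 0.0767
-0.2 0.5492 0.5717 0.5604 0.0777
-0.18 0.5502 0.5717 0.561 0.0778
-0.16 0.5511 0.5727 0.5619 0.0779
-0.14 0.5512 0.5728 0.562 0.0778
-0.12 0.5521 0.573 0.5626 0.0778
-0.1 0.5521 0.5742 0.5632 0.0778
-0.08 0.553 0.5744 0.5637 0.0778
-0.06 0.5539 0.5747 0.5643 0.0777
-0.04 0.5539 0.5761 0.565 0.0778
-0.02 0.5549 0.5765 0.5657 0.0779
white 884 [ 0.5184 -0.1437  0.055 ] [ 0.5498 -0.1145  0.0625] [ 0.5341 -0.1292  0.0596]
white 922 [ 0.5755 -0.1427  0.0551] [ 0.6091 -0.1128  0.0624] [ 0.5918 -0.1281  0.0596]
white 214 [ 0.7577 -0.1071  0.055 ] [ 0.7845 -0.0534  0.066 ] [ 0.7645 -0.0845  0.0605]
white 305 [ 0.03   -0.0576  0.055 ] [0.0692 0.0582 0.066 ] [ 0.058  -0.0057  0.0602]
white 337 [0.7256 0.0198 0.055 ] [0.7901 0.0874 0.066 ] [0.7434 0.0395 0.0605]
white 338 [0.7486 0.0417 0.055 ] [0.8132 0.1072 0.0659] [0.7943 0.0868 0.0606]
```

View pics/w1.png

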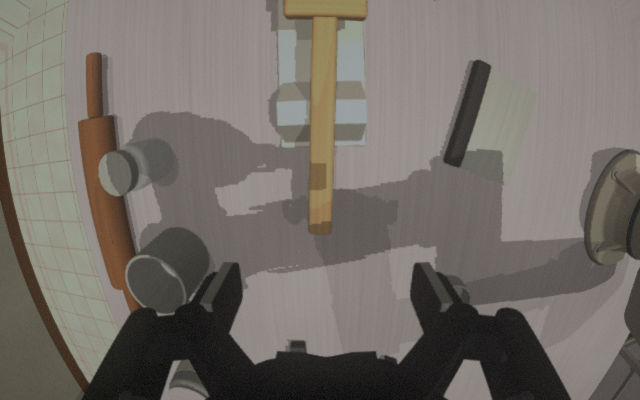

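The wrist view shows the shaft end at about (320,230) and the crest at about y -0.128. The saddle isn't in this view. The slide needed is about 58 mm in +y, so I'm gripping at y -0.05.

Call:
carry_out(targets="0.006 0.002 -0.036 0 0 -1.7 1;0 0 -0.036 0 0 0 1;0 0 -0.036 0 0 0 0.8;0 0 -0.036 0 0 0 0.6;0 0 -0.034 0 0 0 0.5", force=25)

```text
time: 2.2
position: [0.5636, -0.0517, 0.0515]
tool_rot: [3.142, -0.001, 3.108]
force: [0.7, -0.2, -0.7]
grip_width: 0.516
```

Call:
carry_out(targets="0 0 0 0 0 0 0.4;0 0 0 0 0 0 0.3;0 0 0 0 0 0 0.1;0 0 0 0 0 0 0;0 0 0 0 0 0 0")

```text
time: 2.7
position: [0.5652, -0.0515, 0.0547]
tool_rot: [3.141, 0.003, 3.109]
force: [0.5, -0.0, -0.5]
grip_width: 0.279
```

Call:
carry_out(targets="0 0.004 0 0 0 0 0;0 0.008 0 0 0 0 0;0 0.01 0 0 0 0 0;0 0.01 0 0 0 0 0;0 0.01 0 0 0 0 0")

```text
time: 3.2
position: [0.5644, -0.0088, 0.0536]
tool_rot: [-3.141, 0.0, 3.109]
force: [0.2, -3.1, 2.9]
grip_width: 0.276
```

Call:
carry_out(targets="0 0.008 0 0 0 0 0;0 0.005 0 0 0 0 0;0 0.003 0 0 0 0 0;0 0 0 0 0 0 0;0 0 0 0 0 0 0")

```text
time: 3.7
position: [0.5644, 0.0072, 0.0532]
tool_rot: [3.14, 0.0, 3.108]
force: [0.0, 2.3, 2.5]
grip_width: 0.271
```

```bash
cat > s.py <<'E'
from h import *
from scipy import ndimage as nd
o=manip.observe(); print(o["time"],o["position"].round(4),o["tool_rot"].round(3),o["force"].round(1),o["grip_width"].round(3))
for n in ["scene","side"]:
    p,d,W=cloud(n); np.savez("/tmp/"+n,p=p,d=d,W=W); hsv=cv2.cvtColor(p,cv2.COLOR_BGR2HSV)
    m=(d>0)&(W[...,0]>.4)&(W[...,0]<.68)&(abs(W[...,1])<.4)&(hsv[...,1]>110)&(hsv[...,0]<25)&(W[...,2]>.05)&(W[...,2]<.11)&(W[...,1]>-.32)
    P=W[m]; print(n,len(P),"y",P[:,1].min().round(4),P[:,1].max().round(4))
    T=P[(P[:,2]>.068)]
    for y in np.arange(-.24,.08,.04):
        s=T[abs(T[:,1]-y)<.01]
        if len(s)>8: print("  ",y.round(2),"topz",np.percentile(s[:,2],[50,90]).round(4),"x",s[:,0].min().round(4),s[:,0].max().round(4))
E
python3 s.py
```

```text
Traceback (most recent call last):
  File "s.py", line 3, in <module>
    o=manip.observe(); print(o["time"],o["position"].round(4),o["tool_rot"].round(3),o["force"].round(1),o["grip_width"].round(3))
                                                                                                         ^^^^^^^^^^^^^^^^^^^^^
AttributeError: 'float' object has no attribute 'round'
```

```bash
sed -i 's/o\["grip_width"\].round(3)/o["grip_width"]/' s.py; python3 s.py
```

```text
3.7 [0.5644 0.0072 0.0532] [3.14  0.    3.108] [0.  2.3 2.5] 0.2710264190943234
scene 1828 y -0.2538 0.0581
   -0.2 topz [0.0777 0.0787] x 0.5223 0.5997
   -0.16 topz [0.0763 0.0779] x 0.5234 0.6002
   -0.12 topz [0.0762 0.078 ] x 0.5502 0.5743
   -0.08 topz [0.0762 0.0778] x 0.5519 0.5757
   -0.04 topz [0.0754 0.0771] x 0.5534 0.5766
   0.04 topz [0.075  0.0768] x 0.5564 0.5798
side 1849 y -0.2331 0.0573
   -0.24 topz [0.0766 0.0775] x 0.5251 0.5876
   -0.2 topz [0.0771 0.0785] x 0.5143 0.5938
   -0.16 topz [0.0757 0.0779] x 0.5148 0.594
   -0.12 topz [0.0763 0.0777] x 0.544 0.5703
   -0.08 topz [0.0757 0.0775] x 0.5448 0.5699
   -0.04 topz [0.0716 0.0753] x 0.5472 0.5509
   0.0 topz [0.0763 0.1031] x 0.5174 0.5744
   0.04 topz [0.0751 0.0768] x 0.5491 0.5738
```

Call:
carry_out(targets="0 0 0 0 0 0 0.28;0 0 0 0 0 0 0.3;0 0 0 0 0 0 0.35;0 0 0 0 0 0 0.45;0 0 0 0 0 0 0.55")

```text
time: 4.3
position: [0.564, 0.0061, 0.053]
tool_rot: [-3.141, -0.001, 3.108]
force: [0.9, -0.3, 0.0]
grip_width: 0.549
```

Call:
carry_out(targets="0 0 0 0 0 0 0.6;0 0 0 0 0 0 0.6;0 0 0.01 0 0 0 0.6;0 0 0.03 0 0 0 0.6;0 0 0.04 0 0 0 0.6")

```text
time: 4.8
position: [0.5629, 0.0061, 0.1332]
tool_rot: [-3.141, -0.004, 3.108]
force: [1.0, 0.1, 0.3]
grip_width: 0.601
```

Call:
carry_out(targets="0 0.02 0.04 0 0 0 0.6;0 0.03 0.04 0 0 0 0.6;0 0.03 0.02 0 0 0 0.6;0 0.01 0 0 0 0 0.6;0 0 0 0 0 0 0.6")

```text
time: 5.3
position: [0.5641, 0.0977, 0.2338]
tool_rot: [3.141, 0.001, 3.111]
force: [0.0, 0.2, -0.0]
grip_width: 0.6
```

```bash
python3 s.py; python3 w.py pics/w2.png
```

```text
5.3 [0.5641 0.0977 0.2338] [3.141e+00 1.000e-03 3.111e+00] [ 0.   0.2 -0. ] 0.5997577770650545
scene 2025 y -0.2529 0.058
   -0.2 topz [0.0771 0.0783] x 0.5209 0.5999
   -0.16 topz [0.0759 0.078 ] x 0.5244 0.5985
   -0.12 topz [0.0762 0.0781] x 0.5503 0.5747
   -0.08 topz [0.0764 0.0783] x 0.55 0.577
   -0.04 topz [0.0763 0.0777] x 0.5521 0.5771
   0.0 topz [0.0761 0.0773] x 0.5555 0.5786
   0.04 topz [0.0759 0.0773] x 0.5556 0.5795
side 2188 y -0.2342 0.0571
   -0.24 topz [0.0758 0.0764] x 0.5157 0.5935
   -0.2 topz [0.0764 0.0779] x 0.5141 0.5958
   -0.16 topz [0.0751 0.0771] x 0.515 0.5937
   -0.12 topz [0.0764 0.0778] x 0.5448 0.5707
   -0.08 topz [0.0764 0.0777] x 0.5459 0.5704
   -0.04 topz [0.0766 0.078 ] x 0.5477 0.5726
   0.0 topz [0.0766 0.0781] x 0.548 0.5729
   0.04 topz [0.0767 0.0781] x 0.5498 0.5755
5.4 [0.5636 0.0959 0.2325] [-3.141e+00 -2.000e-03  3.109e+00] [ 0.44  0.3   0.17 -0.   -1.44 -0.47] [-0.7 -1.  -0.7]
paddle 2198 [ 0.5497 -0.0935  0.0747] [0.5765 0.0537 0.0808] top z 0.078
-0.08 0.5501 0.5731 0.5616 0.078
-0.06 0.5517 0.5736 0.5626 0.078
-0.04 0.5524 0.5742 0.5633 0.078
-0.02 0.553 0.5748 0.5639 0.0781
0.0 0.5537 0.5756 0.5646 0.0782
0.02 0.5543 0.5762 0.5652 0.0779
0.04 0.5548 0.5761 0.5655 0.078
white 222 [ 0.7581 -0.1015  0.0551] [ 0.793 -0.051  0.066] [ 0.766  -0.0702  0.0607]
white 296 [0.7251 0.0203 0.055 ] [0.7641 0.098  0.066 ] [0.734  0.0557 0.0605]
white 371 [0.7645 0.0297 0.0551] [0.8135 0.1063 0.066 ] [0.8016 0.0742 0.0607]
```

View pics/w2.png

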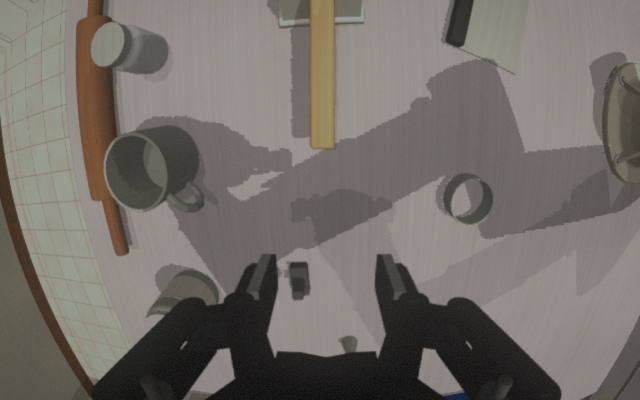

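The paddle is level with its top at 0.078 m over its whole length, let go, and its blade is clear of the rest. The next step is a view of the saddle from above.

Call:
carry_out(targets="-0.012 0.03 0 0 0 0 0.6;-0.012 0.03 0 0 0 0 0.6;-0.012 0.03 0 0 0 0 0.6;-0.012 0.03 0 0 0 0 0.6;-0.012 0.03 0 0 0 0 0.6")

```text
time: 5.95
position: [0.5037, 0.2461, 0.2325]
tool_rot: [-3.14, -0.001, 3.107]
force: [1.1, -0.6, -0.1]
grip_width: 0.595
```

Call:
carry_out(targets="-0.012 0.03 0 0 0 0 0.6;-0.012 0.03 0 0 0 0 0.6;-0.012 0.03 0 0 0 0 0.6;-0.008 0.02 0 0 0 0 0.6;0 0 0 0 0 0 0.6")

```text
time: 6.45
position: [0.4594, 0.3573, 0.2319]
tool_rot: [-3.14, -0.002, 3.11]
force: [0.4, -0.7, -0.9]
grip_width: 0.599
```

```bash
cat > sd.py <<'E'
from h import *
import sys
from scipy import ndimage as nd
o=manip.observe(); print(o["time"],o["position"].round(4),o["tool_rot"].round(3),o["q"].round(2))
p,d,W=cloud("wrist"); cv2.imwrite(sys.argv[1],p)
for lo,hi,nm in [(.007,.024,"plate"),(.044,.058,"tabtop"),(.022,.044,"tabside")]:
    m=(d>0)&(W[...,2]>lo)&(W[...,2]<hi)&(np.hypot(W[...,0]-.461,W[...,1]-.284)<.05)
    P=W[m]; v,u=np.where(m)
    if len(P)<5: print(nm,len(P)); continue
    r=cv2.minAreaRect((P[:,:2]*1000).astype(np.float32)); print(nm,len(P),"px",u.mean().round(),v.mean().round(),"z",np.median(P[:,2]).round(4),"mean",P.mean(0).round(4),"rect",np.round(r[0],1),np.round(r[1],1),round(r[2],1))
E
python3 sd.py pics/w3.png
```

```text
6.45 [0.4594 0.3573 0.2319] [-3.14e+00 -2.00e-03  3.11e+00] [ 0.93  0.32  0.2  -0.   -1.45 -0.96]
plate 663 px 323.0 112.0 z 0.018 mean [0.4605 0.2817 0.0179] rect [460.6 281.9] [46.5 25. ] 62.1
tabtop 172 px 322.0 113.0 z 0.0506 mean [0.4606 0.2819 0.0506] rect [460.8 281.9] [14.1 13.9] 61.7
tabside 0
```

View pics/w3.png

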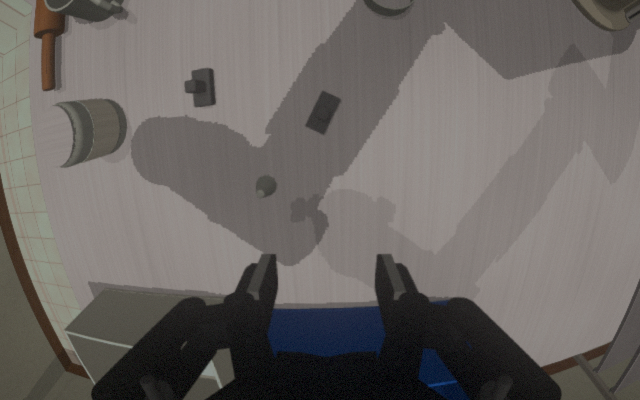

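The wrist view shows the slotted saddle at (323,112), which is world (0.4606, 0.2819). Its long axis is at 62°, so I'm gripping the tab with the jaws along that axis.

Call:
carry_out(targets="0.001 -0.015 -0.01 0 0 8 0.6;0 -0.015 -0.01 0 0 8 0.6;0 -0.015 -0.01 0 0 8 0.6;0 -0.015 -0.01 0 0 8 0.6;0 -0.015 -0.01 0 0 8 0.6")

```text
time: 7.0
position: [0.4616, 0.2789, 0.1826]
tool_rot: [-3.141, -0.001, -2.473]
force: [0.1, 0.3, -0.0]
grip_width: 0.601
```

Call:
carry_out(targets="0 0 -0.03 0 0 8 0.6;0 0 -0.03 0 0 8 0.6;0 0 -0.03 0 0 8 0.6;0 0 -0.01 0 0 0 0.6;0 0 0 0 0 0 0.6")

```text
time: 7.5
position: [0.4609, 0.2796, 0.0821]
tool_rot: [3.141, -0.003, -2.063]
force: [0.5, 0.9, 0.9]
grip_width: 0.601
```

Call:
carry_out(targets="0 0 -0.02 0 0 0 0.6;0 0 -0.02 0 0 0 0.6;0 0 -0.013 0 0 0 0.6;0 0 -0.006 0 0 0 0.5;0 0 0 0 0 0 0.3", force=40)

```text
time: 8.0
position: [0.4618, 0.2814, 0.0249]
tool_rot: [-3.141, 0.0, -2.059]
force: [0.1, -0.9, -0.7]
grip_width: 0.344
```

Call:
carry_out(targets="0 0 0 0 0 0 0.2;0 0 0 0 0 0 0;0 0 0 0 0 0 0;0 0 0 0 0 0 0;0 0 0 0 0 0 0")

```text
time: 8.5
position: [0.4622, 0.282, 0.0257]
tool_rot: [-3.14, 0.002, -2.057]
force: [-0.8, -0.4, 7.0]
grip_width: 0.16
```

Call:
carry_out(targets="0 0 0.01 0 0 0 0;0 0 0.03 0 0 0 0;0 0 0.04 0 0 0 0;0 0 0.04 0 0 0 0;0 0 0.03 0 0 0 0")

```text
time: 9.0
position: [0.4615, 0.2815, 0.1776]
tool_rot: [-3.14, 0.003, -2.058]
force: [0.1, 0.2, -1.2]
grip_width: 0.155
```

Call:
carry_out(targets="0.01 -0.041 0 0 0 -8 0;0.01 -0.041 0 0 0 -8 0;0.01 -0.041 0 0 0 -8 0;0.01 -0.041 0 0 0 -8 0;0.01 -0.041 0 0 0 -8 0")

```text
time: 9.5
position: [0.511, 0.0748, 0.1749]
tool_rot: [3.141, 0.0, -2.761]
force: [0.8, 1.0, -0.5]
grip_width: 0.155
```

Call:
carry_out(targets="0.01 -0.041 0 0 0 -8 0;0.01 -0.041 0 0 0 -8 0;0.01 -0.041 0 0 0 -8 0;0.01 -0.041 0 0 0 0 0;0.01 -0.041 0 0 0 0 0")

```text
time: 10.0
position: [0.5611, -0.1303, 0.1748]
tool_rot: [3.141, 0.0, 3.108]
force: [1.3, 1.0, 0.2]
grip_width: 0.154
```

```bash
cat > v.py <<'E'
from h import *
import sys
from scipy import ndimage as nd
o=manip.observe(); print(o["time"],o["position"].round(4),o["tool_rot"].round(3),o["force"].round(1),o["grip_width"])
ims=[]
for n in ["scene","side"]:
    p,d,W=cloud(n); np.savez("/tmp/"+n,p=p,d=d,W=W)
    c=manip.calibration(n); X=np.array(c["R"])@np.array([.56,-.128,.09])+c["t"]; F=f(c); u,v=int(c["cx"]+F*X[0]/X[2]),int(c["cy"]+F*X[1]/X[2])
    ims.append(cv2.resize(p[v-60:v+60,u-80:u+80],(400,300))); print(n,"crop",u-80,v-60)
p,d,W=cloud("wrist"); np.savez("/tmp/wrist",p=p,d=d,W=W)
cv2.imwrite(sys.argv[1],np.vstack([np.hstack(ims),cv2.resize(p,(480,300))[:, :].copy() if 0 else cv2.copyMakeBorder(cv2.resize(p,(480,300)),0,0,160,160,cv2.BORDER_CONSTANT)]))
E
python3 v.py pics/v1.png; python3 s.py
```

```text
10.0 [ 0.5611 -0.1303  0.1748] [3.141 0.    3.108] [1.3 1.  0.2] 0.15421577295149042
scene crop 160 125
side crop 305 96
10.15 [ 0.561  -0.1308  0.1741] [ 3.142e+00 -1.000e-03  3.105e+00] [-0.1  1.  -0.3] 0.1485356791999225
scene 2024 y -0.2312 0.0573
   -0.2 topz [0.0769 0.0782] x 0.5194 0.6003
   -0.16 topz [0.0756 0.0777] x 0.523 0.6007
   -0.12 topz [0.0761 0.0777] x 0.5509 0.575
   -0.08 topz [0.0765 0.0779] x 0.5522 0.5749
   -0.04 topz [0.0765 0.0778] x 0.5542 0.5766
   0.0 topz [0.0767 0.0777] x 0.5559 0.5784
   0.04 topz [0.0767 0.0779] x 0.5565 0.5792
side 2189 y -0.2336 0.0573
   -0.24 topz [0.0757 0.0763] x 0.5151 0.5893
   -0.2 topz [0.0765 0.0777] x 0.5137 0.5941
   -0.16 topz [0.0748 0.0773] x 0.5163 0.5922
   -0.12 topz [0.0764 0.0777] x 0.5446 0.5686
   -0.08 topz [0.0766 0.0781] x 0.5453 0.5703
   -0.04 topz [0.0762 0.0776] x 0.5467 0.5704
   0.0 topz [0.0764 0.0776] x 0.5493 0.572
   0.04 topz [0.0765 0.0779] x 0.5498 0.5729
```

View pics/v1.png

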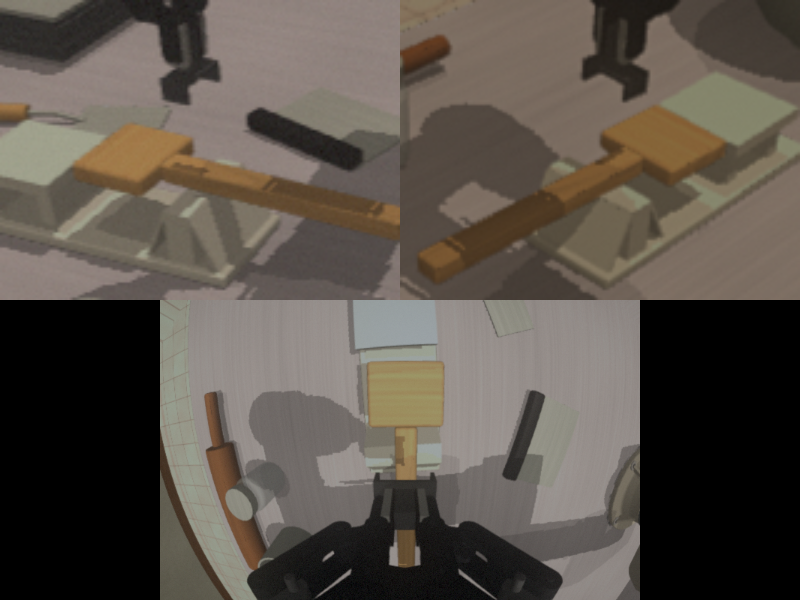

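Run:
```python
from h import *
for n in ["scene","side","wrist"]:
    z=np.load(f"/tmp/{n}.npz"); p,d,W=z["p"],z["d"],z["W"]; hsv=cv2.cvtColor(p,cv2.COLOR_BGR2HSV)
    m=(d>0)&(abs(W[...,0]-.56)<.05)&(abs(W[...,1]+.13)<.05)&(W[...,2]>.145)&(W[...,2]<.1735)&(hsv[...,2]<90)
    P=W[m]
    if len(P): print(n,"saddle",len(P),P.min(0).round(4),P.max(0).round(4))
    m=(d>0)&(abs(W[...,0]-.56)<.06)&(abs(W[...,1]+.13)<.03)&(W[...,2]>.07)&(W[...,2]<.083)&(hsv[...,1]>100)
    P=W[m]
    for y in (-.16,-.15,-.14,-.13,-.12,-.11,-.1):
        s=P[abs(P[:,1]-y)<.005]
        if len(s)>8: print("  shaft",y,s[:,0].min().round(4),s[:,0].max().round(4))
    m=(d>0)&(abs(W[...,0]-.56)<.06)&(abs(W[...,1]+.13)<.03)&(W[...,2]>.055)&(W[...,2]<.063)&(hsv[...,1]<70)
    P=W[m]
    if len(P): print("  crest",np.percentile(P[:,1],[3,50,97]).round(4),np.percentile(P[:,0],[1,99]).round(4))
    m=(d>0)&(abs(W[...,0]-.56)<.06)&(W[...,1]<-.14)&(W[...,1]>-.25)&(W[...,2]>.07)&(W[...,2]<.083)&(hsv[...,1]>100); P=W[m]; B=P[abs(P[:,0]-.56)>.02]
    print("  blade y",np.percentile(B[:,1],[0.5,99.5]).round(4), np.percentile(B[:,0],[.5,99.5]).round(4))
```

```text
scene saddle 232 [ 0.5383 -0.1416  0.1465] [ 0.5861 -0.1151  0.1734]
  shaft -0.16 0.5472 0.5723
  shaft -0.15 0.55 0.573
  shaft -0.14 0.5488 0.5738
  shaft -0.13 0.5501 0.5723
  shaft -0.12 0.5498 0.575
  shaft -0.11 0.5509 0.5732
  shaft -0.1 0.5538 0.573
  crest [-0.138  -0.1236 -0.112 ] [0.5182 0.6088]
  blade y [-0.2308 -0.162 ] [0.5193 0.5999]
side saddle 262 [ 0.5339 -0.1405  0.1466] [ 0.582  -0.1124  0.1734]
  shaft -0.16 0.5436 0.5669
  shaft -0.15 0.5435 0.5675
  shaft -0.14 0.5443 0.5683
  shaft -0.13 0.5446 0.5666
  shaft -0.12 0.5451 0.5686
  shaft -0.11 0.5452 0.5678
  shaft -0.1 0.5445 0.5679
  crest [-0.1395 -0.1259 -0.1141] [0.5158 0.6056]
  blade y [-0.2319 -0.1619] [0.5138 0.5953]
wrist saddle 1540 [ 0.538  -0.1451  0.1482] [ 0.5844 -0.1292  0.1735]
  shaft -0.16 0.5483 0.5708
  shaft -0.15 0.5485 0.5705
  shaft -0.14 0.5487 0.5709
  shaft -0.13 0.549 0.5712
  shaft -0.12 0.5492 0.5718
  shaft -0.11 0.5493 0.5722
  crest [-0.1426 -0.1303 -0.1165] [0.5184 0.6076]
  blade y [-0.234  -0.1655] [0.5188 0.5971]
```

Saddle and shaft agree within about 2 mm in all three views, and the saddle is over the crest line within 3 mm. Lowering.

Call:
carry_out(targets="-0.001 0 -0.02 0 0 0 0;0 0 -0.02 0 0 0 0;0 0 -0.015 0 0 0 0;0 0 -0.01 0 0 0 0;0 0 -0.008 0 0 0 0")

```text
time: 10.75
position: [0.5602, -0.1277, 0.1011]
tool_rot: [3.142, -0.0, 3.11]
force: [-1.1, -0.2, -0.7]
grip_width: 0.153
```

Call:
carry_out(targets="0 0 -0.005 0 0 0 0;0 0 -0.003 0 0 0 0;0 0 -0.002 0 0 0 0;0 0 -0.001 0 0 0 0;0 0 0 0 0 0 0")

```text
time: 11.25
position: [0.5603, -0.1287, 0.0905]
tool_rot: [-3.142, 0.0, 3.108]
force: [-0.2, 0.2, -0.5]
grip_width: 0.153
```

```bash
cat > z.py <<'E'
from h import *
o=manip.observe(); print(o["time"],o["position"].round(4),o["force"].round(1),o["moment"].round(2))
for n in ["scene","side"]:
    p,d,W=cloud(n); hsv=cv2.cvtColor(p,cv2.COLOR_BGR2HSV)
    m=(d>0)&(abs(W[...,0]-.56)<.035)&(abs(W[...,1]+.13)<.025)&(W[...,2]>.07)&(W[...,2]<.086)&(hsv[...,2]<80)&(hsv[...,1]<90)
    P=W[m]; print(n,len(P),P.min(0).round(4),P.max(0).round(4),"plate top",np.percentile(P[:,2],[50,95]).round(4))
E
python3 z.py; python3 s.py
```

```text
11.25 [ 0.5603 -0.1287  0.0905] [-0.2  0.2 -0.5] [-0.04 -0.02  0.01]
scene 161 [ 0.5392 -0.1432  0.0702] [ 0.5859 -0.1118  0.0857] plate top [0.0811 0.0834]
side 167 [ 0.5333 -0.1395  0.0706] [ 0.5818 -0.1133  0.086 ] plate top [0.0813 0.0835]
11.35 [ 0.5604 -0.1287  0.0905] [-3.142  0.     3.108] [-0.2 -0.4 -0.6] 0.15585701519527834
scene 1842 y -0.2321 0.0573
   -0.2 topz [0.0771 0.0782] x 0.5222 0.5998
   -0.16 topz [0.0759 0.0777] x 0.5367 0.5998
   -0.12 topz [0.0757 0.079 ] x 0.5507 0.5823
   -0.08 topz [0.0766 0.078 ] x 0.5527 0.5755
   -0.04 topz [0.076 0.078] x 0.5534 0.577
   0.0 topz [0.0766 0.078 ] x 0.5561 0.5781
   0.04 topz [0.0764 0.0778] x 0.5552 0.58
side 1880 y -0.2349 0.0567
   -0.24 topz [0.0752 0.0761] x 0.5161 0.5835
   -0.2 topz [0.0764 0.0776] x 0.514 0.5804
   -0.16 topz [0.0751 0.0774] x 0.5158 0.5629
   -0.12 topz [0.0765 0.0784] x 0.5382 0.5777
   -0.08 topz [0.0762 0.0776] x 0.5459 0.571
   -0.04 topz [0.0763 0.0778] x 0.5466 0.5708
   0.0 topz [0.0762 0.0776] x 0.5482 0.572
   0.04 topz [0.0763 0.0778] x 0.5483 0.574
```

Call:
carry_out(targets="0 0 -0.001 0 0 0 0;0 0 0 0 0 0 0;0 0 -0.001 0 0 0 0;0 0 0 0 0 0 0;0 0 0 0 0 0 0")

```text
time: 11.95
position: [0.5605, -0.1288, 0.0897]
tool_rot: [-3.141, 0.001, 3.109]
force: [-3.6, 0.6, 9.5]
grip_width: 0.155
```

Contact is made at about 9 N. I'm easing off half a millimetre, releasing gently and withdrawing.

Call:
carry_out(targets="0 0 0.0005 0 0 0 0;0 0 0 0 0 0 0.15;0 0 0 0 0 0 0.2;0 0 0 0 0 0 0.25;0 0 0 0 0 0 0.32")

```text
time: 12.45
position: [0.56, -0.1286, 0.0883]
tool_rot: [3.142, -0.001, 3.108]
force: [-0.3, -0.4, 0.2]
grip_width: 0.319
```

Call:
carry_out(targets="0 0 0 0 0 0 0.4;0 0 0.005 0 0 0 0.45;0 0 0.02 0 0 0 0.45;0 0 0.04 0 0 0 0.45;0 0 0.04 0 0 0 0.45")

```text
time: 12.95
position: [0.5597, -0.1287, 0.1949]
tool_rot: [-3.141, -0.001, 3.109]
force: [2.0, 0.3, -0.2]
grip_width: 0.451
```

Call:
carry_out(targets="0 0.03 0.03 0 0 0 0.45;0 0.04 0.02 0 0 0 0.45;0 0.04 0 0 0 0 0.45;0 0.02 0 0 0 0 0.45;0 0 0 0 0 0 0.45")

```text
time: 13.45
position: [0.5602, 0.0038, 0.2442]
tool_rot: [3.141, 0.001, 3.112]
force: [0.3, 0.1, 0.2]
grip_width: 0.456
```

```bash
python3 v.py pics/v2.png; python3 z.py; python3 s.py
```

```text
13.45 [0.5602 0.0038 0.2442] [3.141e+00 1.000e-03 3.112e+00] [0.3 0.1 0.2] 0.4559654353113745
scene crop 160 125
side crop 305 96
13.6 [0.5602 0.0009 0.2439] [ 0.7 -0.1  0.6] [0.01 0.   0.03]
scene 158 [ 0.5397 -0.1482  0.0701] [ 0.5867 -0.1121  0.0859] plate top [0.0806 0.0833]
side 180 [ 0.5341 -0.1381  0.07  ] [ 0.5805 -0.1132  0.086 ] plate top [0.0804 0.0839]
13.7 [5.602e-01 4.000e-04 2.438e-01] [-3.141 -0.     3.107] [ 0.6 -0.2 -0.5] 0.44803824881806104
scene 1871 y -0.2518 0.0581
   -0.2 topz [0.077  0.0782] x 0.5209 0.5992
   -0.16 topz [0.076  0.0777] x 0.5241 0.5986
   -0.12 topz [0.0758 0.0777] x 0.5537 0.5748
   -0.08 topz [0.0765 0.078 ] x 0.5524 0.5754
   -0.04 topz [0.0764 0.0778] x 0.5532 0.5783
   0.0 topz [0.0761 0.0779] x 0.5546 0.578
   0.04 topz [0.0763 0.0779] x 0.5566 0.5795
side 2011 y -0.2346 0.058
   -0.24 topz [0.0759 0.0765] x 0.5161 0.5911
   -0.2 topz [0.0764 0.0779] x 0.5141 0.595
   -0.16 topz [0.0756 0.0776] x 0.5153 0.5783
   -0.12 topz [0.0761 0.077 ] x 0.5447 0.5762
   -0.08 topz [0.0762 0.0781] x 0.5454 0.5705
   -0.04 topz [0.0764 0.0781] x 0.5474 0.5711
   0.0 topz [0.0765 0.0778] x 0.5488 0.5728
   0.04 topz [0.0762 0.078 ] x 0.5497 0.5743
```

View pics/v2.png

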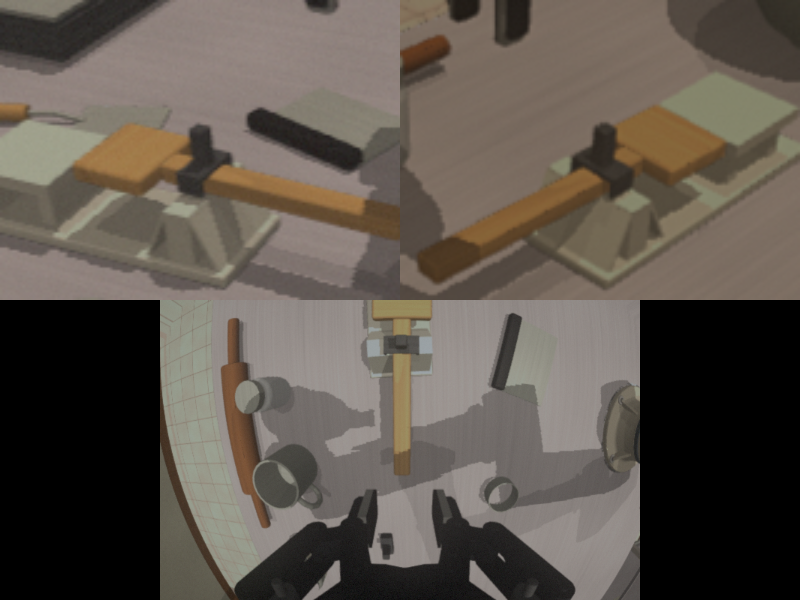

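The picture shows the saddle astride the shaft over the wedge (scene crop (203,165), wrist crop (402,345)). It is upright and fully down, the paddle is level and the gripper is clear, so I'm handing in.

```bash
python3 -c "
from station import manip
print(manip.job_done())"
```

```text
the job is handed in; nothing more can be done
None
```

I slid the paddle 58 mm over the wedge until it was clear of the rest, then let go, and it stayed level on its own. I then set the slotted steel saddle astride the shaft above the wedge, backed the arm away and handed the job in at about 14 s of robot time. The hand-in gave no verdict.

My last checks:
- **Paddle:** the top is at about 0.078 m from end to end, so it is level. It is square to the wedge within about 3°, and its balance point is within about 3 mm of the crest line.
- **Saddle:** it looked upright in both camera views. Its plate top is at about 0.082–0.084 m, which means it is seated on the wood, and it is centred within about 3 mm of the crest line.
- **Robot:** it was touching nothing at hand-in.

No check failed. The cameras disagreed by up to about 6 mm in absolute position, so I relied on relative measurements within each view.

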